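# Wedge a sagging counter shelf up level

## Task

The hinged shelf of the little stand sags at its front. Push the loose wooden wedge, thin end first and lying flat on the table, straight in under the middle of the shelf's front edge until the shelf comes up level against its stops and the wedge is snug, so that it stays there when you let go. Lift the shelf with the wedge alone, never with the hand, do not ram the wedge once the shelf has met its stops, and leave the glass, jar, mill and tealight where they stand.

Things in the scene. Friction and masses are not known exactly. Their poses are not given: they have to be found in the camera images.
- wedge: Loose light wooden wedge, 140 mm long, 40 mm wide, about 120 g: a 110 mm ramp that rises evenly from 3 mm at the thin end to 31 mm, then an upright grip block. Origin at the middle of its flat underside, 70 mm behind the thin end; x points to the thin end, z up. Friction with table and shelf about 0.6 (0.45 to 0.75).
- wedge_grip (a point): Centre (half-way up) of the grip block at the thick end of the wedge; the block is 30 mm long (x), 40 mm wide (y), 45 mm high: grip it across its width. The point lies 125 mm behind the thin end and 22.5 mm above the underside; axes as the wedge.
- wedge_tip (a point): Middle of the thin end of the wedge, at the level of its underside; same axes as the wedge.
- shelf_mouth (a point): Point on the table right below the middle of the shelf's front edge, fixed. x points horizontally straight in under the shelf, y left along the edge, z up. The shelf's level height varies and is not reported: its edge's underside is then 22 to 29 mm above the table (sagging: 14 mm lower), so the thin end must end 75 to 105 mm past this point. The space under it is free for 150 mm.
- stand: The stand, fixed to the table: two wooden cheeks, 266 mm over all, 64 mm high, with steel plates inside and the light wooden shelf (226 mm wide, 14 mm thick, 158 mm from rounded front edge to hinge, two cork mats on it) between them. Its origin is on the table, 79 mm behind the front edge; x points in under the shelf, y left.
- shelf (a joint): Shelf hinge angle (rad): 0 = level, against two steel stop lugs; 0.09 = sagging, as at the start. It falls back (350 g) unless propped. Raising it takes only 3 to 9 N of push on the wedge; at the stops the push rises steeply within a few mm. Snug: pushed on to a total of about 13 to 20 N; above about 24 N is ramming.
- glass: Loose clear drinking glass, 75 mm across, 91 mm high; origin at the centre of its base, z up. A bystander.
- spice_jar: Loose spice jar with a red cap, 45 mm across, 106 mm high, beside the stand; origin at the centre of its base. A bystander.
- pepper_mill: Loose small shaker, 44 mm across, 90 mm high, beside the stand; origin at the centre of its base. A bystander.
- tealight: Loose tealight in its metal cup, 38 mm across, 15 mm high, in front of the stand; origin at the centre of its base. A bystander.
There are look-alikes about, which are no part of the job. Several things have the shape of the wedge; the one meant has the colours described above.

How it is judged:
By the outcome, as a careful person would: the job done as asked, in the order asked, and still so for the second after the job is handed in, with the robot touching nothing.
It also fails if it takes over 58 s, if anything falls off the work surface, if the arm or the gripper's body presses on something with over 40 N, if the wrist force passes 120 N, or if a joint passes its speed limit or range.

## Robot

A 6-joint arm with a two-finger parallel gripper is mounted at the origin on a cart in front of the work surface, level with it; the furniture and walls round the work are solid. World frame = base frame: x ahead of the robot, y to its left, z up, the work surface at z = 0. Lengths are in mm, angles in degrees, forces in N, time in s.
With the tool pointing down it reaches from about 300 to 850 mm from the base axis. Payload 4.2 kg.
Tool frame: the origin (TCP) lies between the finger pads; the fingertips stand 14 mm ahead of it and the grasp point (between the pads) lies 5 mm behind it (env.finger_overhang is the distance from the TCP to the fingertips, in mm); z points along the fingers, y is the line along which they close (so a half turn about z gives the same grasp; the last joint's range is limited). The gripper opens to 91 mm and grips with 3 to 60 N. Pads are 32 mm wide; open, the fingers measure 118 mm over their backs; the gripper's body (76 mm by 178 mm) begins 60 mm behind the grasp point.
Start: joints at [63.197, 18.312, 89.639, -0, 72.044, -1.146], TCP at [248.969, 518.32, 227.976] pointing down, gripper open.
Joint ranges: [-177.97, 177.97], [-48.28, 115.42], [12.27, 149.76], [-77.06, 257.06], [2.81, 150.46], [-146.56, 146.56]. Speed limits (degrees/s): [147.25, 147.25, 180, 180, 180, 180].

## Interface

Orientations are given as [roll, pitch, yaw] about the fixed x, y, z axes, in that order (R = Rz(yaw) Ry(pitch) Rx(roll)).
In Python, from workcell import status, cams, env, finder gives the robot as it stands.
- The arm moves only by the tool apply_moves, never from a script. Its argument "increments" is a list of rows, each a list of 7 numbers: the opening, from -1 (shut) to 1 (fully open), then the shift along the world's x, y, z in m, then the turn, a rotation vector about the world's x, y, z in degrees. In form: [[gripper, x, y, z, ax, ay, az], ...]. A call has 1 to 5 rows; each row shifts and turns the commanded pose from where the row before left it; what a row does not reach is not made up. A row lasts 1/12 s, in which the tool goes at most 41.7 mm and 7.16 degrees, less where a joint would pass 70% of its speed; a pose out of reach is approached as far as the arm can. A call with a gripper value outside its range is refused whole. The fingers move at their own pace and stop on an object; "newtons" is the grip in N (left out, the last holds). Time passes only in rows, so rows that do not move let the fingers close. It gives the time, the measured TCP pose, the force, the opening and the grip force at its end, in the units of the state.
- status.state(): the state, without advancing time (a new reading comes with each control period).
- cams.grab_frame(name): name is "scene" or "top"; returns a dict with "color" (420x560x3 uint8, red, green, blue), "intrinsics" (3x3 intrinsics, pixels), "R" (3x3) and "t" (3): a world point X has camera coordinates R X + t. Camera axes: x right, y down, z forward; pixel columns grow to the right and rows downward; lengths in mm; the calibration is good to about 2 mm. A picture is of the moment at which its call begins. There is no depth.
- env.job_done(): hands the job in; it is judged then, once.
Trained networks look in the newest picture that a camera, given by its name, has taken for a name from the list of things; names that differ only in an ending like _2 or _b are one class to them, and where a whole thing is asked for, a point or a joint stands for the part that bears it (a point fixed in the world has none). Each returns a list of dicts, best first, with "score" (0 to 1); they miss things now and then, are a little off and sometimes report something else, mostly with a low value. They report only what shows in the picture. A call takes as long as a camera call. They do not tell look-alikes from the thing itself.
- finder.boxes_of(query, camera): "rect" ([left, top, width, height] in pixels, round what is visible of it).
- finder.trace(query, camera): "pixels" (420x560 bool, what is visible of it) and "rect" ([left, top, width, height] in pixels, round what is visible of it).
The state is a dict: "time_s": time; "qpos": joint angles; "qvel": joint speeds; "effort": joint torques, N m; "ee_pos": TCP position; "ee_rot": TCP orientation; "force": force on the tool from outside, world axes, zero at the start; "torque": the same for the moment, N m; "gripper_width": finger opening in mm; "gripper_force": force on a finger pad.
Only numpy, scipy, OpenCV 4.12 (cv2) and the standard library are available. Lean on these libraries where they do the work, as an engineer would, in place of code of your own. Each camera call takes 0.05 s, during which the arm holds its last target. There are 200 camera calls.

## Working session

There is one attempt and no reset: what is moved stays moved. The work goes in short steps, Python scripts to look and compute and a tool call to move; the robot and the scene stay as the last step left them, time stands still between calls to the robot, and variables do not carry over. Pictures are saved under pics/ and viewed, at most 10 in all, crops included, and the job is handed in when it is done.

Besides the shell and the picture viewer there is one more tool, called by a JSON object that holds its "name" and its "arguments". apply_moves: Moves the arm, as the interface text tells. Its arguments: {"type":"object","properties":{"increments":{"type":"array","items":{"type":"array","items":{"type":"number"}}},"newtons":{"type":"number"}},"required":["increments"]}

```bash
mkdir -p pics; cat > h.py <<'E'
import numpy as np, cv2
from workcell import status, cams, env, finder
def ray(f,u,v,z):
    K,R,t=(np.array(f[k]) for k in("intrinsics","R","t"))
    t=t.reshape(3);d=R.T@np.linalg.solve(K,[u,v,1.]);c=-R.T@t
    return c+d*(z-c[2])/d[2]
def px(f,X):
    K,R,t=(np.array(f[k]) for k in("intrinsics","R","t"))
    p=K@(R@np.array(X,float)+t.reshape(3));return p[:2]/p[2]
E
python3 - <<'E'
from h import *
for n in("scene","top"):
    f=cams.grab_frame(n);cv2.imwrite(f"pics/{n}0.png",f["color"][:,:,::-1])
    print(n,-np.array(f["R"]).T@np.array(f["t"]).reshape(3))
    for q in("wedge","stand","glass","spice_jar","pepper_mill","tealight"):
        print(q,[(np.round(b["rect"]).tolist(),round(b["score"],2)) for b in finder.boxes_of(q,n)][:5])
E
```

```text
scene [  93.49467092 -555.13221213  598.33567996]
wedge [([134.0, 212.0, 70.0, 34.0], 0.95), ([133.0, 172.0, 56.0, 36.0], 0.74)]
stand []
glass [([301.0, 292.0, 53.0, 74.0], 0.83)]
spice_jar [([259.0, 137.0, 19.0, 42.0], 0.77)]
pepper_mill [([385.0, 213.0, 25.0, 39.0], 0.66), ([258.0, 155.0, 144.0, 95.0], 0.29)]
tealight [([246.0, 214.0, 15.0, 13.0], 0.56)]
top [ 361.46848298   20.29864453 1050.19858876]
wedge [([152.0, 238.0, 29.0, 54.0], 0.86), ([215.0, 265.0, 38.0, 56.0], 0.85)]
stand [([224.0, 130.0, 116.0, 84.0], 0.96)]
glass [([377.0, 242.0, 36.0, 32.0], 0.7), ([152.0, 237.0, 32.0, 55.0], 0.58)]
spice_jar [([205.0, 168.0, 25.0, 28.0], 0.91)]
pepper_mill [([343.0, 146.0, 15.0, 27.0], 0.76)]
tealight [([254.0, 222.0, 13.0, 11.0], 0.58)]
```

View pics/scene0.png

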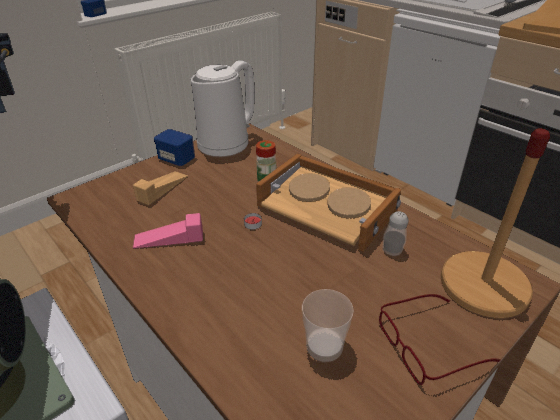

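View pics/top0.png

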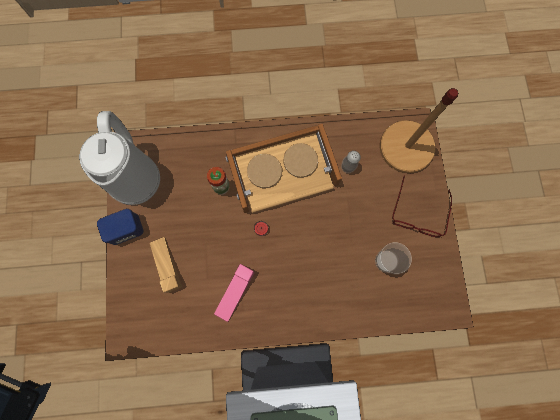

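The top view shows the wooden wedge at about (163,265), with the pink look-alike at (235,292). The stand is at (284,170) with its open front facing down-right of the tealight (261,228). In the scene view the wedge is at (160,187). Next I fit the wedge pose and look closer at the stand.

```bash
cat > fit.py <<'E'
from h import *
from scipy.optimize import minimize
P=[]
for y in(-20,20):
    P.append([(70,y,0),(70,y,3),(-40,y,31),(-40,y,45),(-70,y,45),(-70,y,0),(-40,y,0)])
ramp=np.array([p for s in P for p in(s[0],s[1],s[2],s[6])],float);blk=np.array([p for s in P for p in(s[3],s[4],s[5],s[6])],float)
def sil(f,x,y,a,z=0,S=4):
    c,s=np.cos(a),np.sin(a);m=np.zeros((420*S,560*S),np.uint8)
    for h in(ramp,blk):
        w=h@np.array([[c,s,0],[-s,c,0],[0,0,1]])+[x,y,z]
        q=np.array([px(f,p) for p in w])
        cv2.fillConvexPoly(m,cv2.convexHull(np.round(q*S+S/2).astype(np.int32)),1)
    return cv2.resize(m.astype(np.float32),(560,420),interpolation=cv2.INTER_AREA)
def fit(views,x0):
    def cost(p):
        c=0
        for f,m in views:
            s=sil(f,p[0],p[1],np.radians(p[2]));c+=1-np.minimum(s,m).sum()/np.maximum(s,m).sum()
        return c/len(views)
    r=minimize(cost,x0,method="Nelder-Mead",options=dict(initial_simplex=np.array(x0)+np.array([[0,0,0],[15,0,0],[0,15,0],[0,0,12]]),xatol=.1,fatol=1e-4))
    return np.round(r.x,1),round(r.fun,3)
def mask(n,u,v):
    b=[d for d in finder.trace("wedge",n) if abs(d["rect"][0]+d["rect"][2]/2-u)<25 and abs(d["rect"][1]+d["rect"][3]/2-v)<25]
    return b[0]["pixels"].astype(np.float32) if b else None
E
python3 - <<'E'
from fit import *
V=[]
for n,u,v in(("top",165,265),("scene",161,190)):
    f=cams.grab_frame(n);m=mask(n,u,v)
    print(n,None if m is None else m.sum())
    if m is not None:V.append((f,m))
    if n=="top":
        g=f
        c=ray(f,165,265,15);print("c",c)
        for d in finder.trace("stand",n)[:1]:
            k=cv2.findContours(d["pixels"].astype(np.uint8),0,2)[0];k=max(k,key=cv2.contourArea)
            print("stand",cv2.minAreaRect(k), cv2.approxPolyDP(k,4,True)[:,0].tolist())
        im=cv2.resize(f["color"][115:225,215:350],None,fx=5.9,fy=5.4,interpolation=cv2.INTER_CUBIC);cv2.imwrite("pics/st.png",im[:,:,::-1])
    else:
        im2=cv2.resize(f["color"][150:260,245:415],None,fx=4.7,fy=4.7,interpolation=cv2.INTER_CUBIC);cv2.imwrite("pics/st2.png",im2[:,:,::-1])
for a in(0,90,180,270): print(fit(V,[c[0],c[1],a+15]),)
b=[d for d in finder.boxes_of("tealight","top")]
print("teal",[ (ray(g,d["rect"][0]+d["rect"][2]/2,d["rect"][1]+d["rect"][3]/2,10),d["score"]) for d in b])
E
```

```text
top 1029.0
c [469.77255076 293.08582685  15.        ]
stand ((283.22357177734375, 166.726806640625), (64.67859649658203, 105.71611785888672), 73.71508026123047) [[321, 124], [226, 152], [244, 211], [232, 157], [318, 132], [333, 184], [339, 182]]
scene None
(array([473.8, 295.3,  18.9]), np.float64(0.062))
(array([467.2, 293.4, 196. ]), np.float64(0.148))
(array([466.2, 292.8, 195.5]), np.float64(0.15))
(array([474. , 295.2, 378.9]), np.float64(0.062))
teal [(array([543.94641047,  42.05818194,  10.        ]), 0.45)]
```

View pics/st.png

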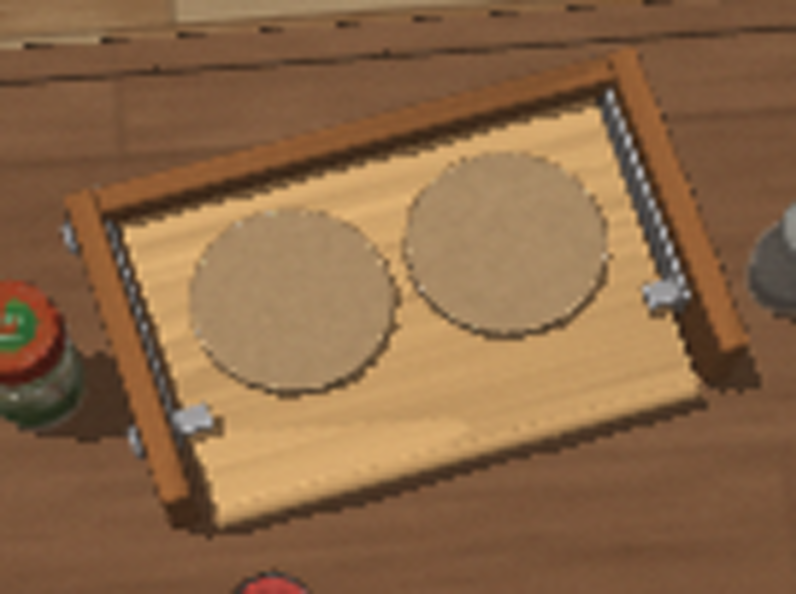

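View pics/st2.png

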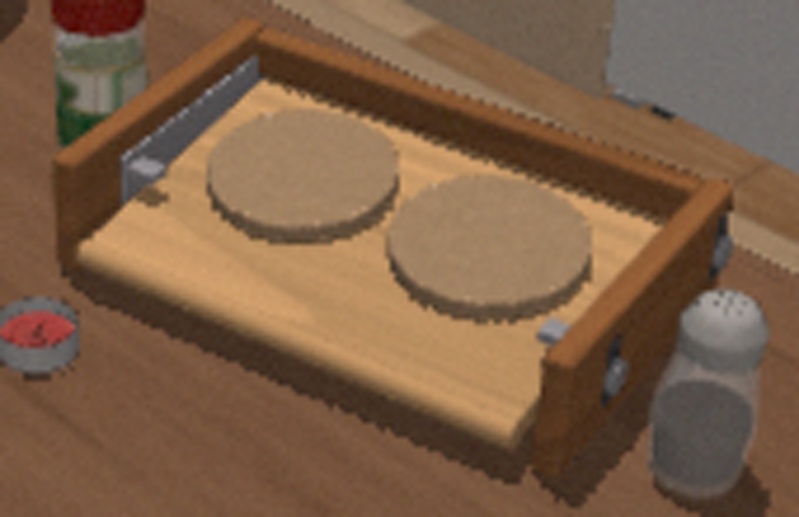

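The crops show the shelf's front edge running from (215,525) to (705,395) in the 5.9x/5.4x crop. The cheek front top corners are at (165,502) and (748,343), and the back ones at (68,200) and (632,50).

```bash
python3 - <<'E'
from h import *
f=cams.grab_frame("top")
w=lambda X,Y,z:ray(f,(X+.5)/5.9-.5+215,(Y+.5)/5.4-.5+115,z)
for n,p in dict(FLo=(165,502,64),FRo=(748,343,64),BLo=(68,198,64),BRo=(632,48,64),eL=(217,527,17),eR=(705,402,17)).items(): print(n,np.round(w(*p),1))
a,b=w(217,527,17),w(705,402,17);c,d=w(165,502,64),w(748,343,64);e,g=w(68,198,64),w(632,48,64)
for p,q in((a,b),(c,d),(e,g)):
    v=q-p;print("len",np.linalg.norm(v),"in yaw",np.degrees(np.arctan2(v[1],v[0]))+90,"mid",(p+q)/2)
for p,q in((c,e),(d,g)):
    v=q-p;print("len",np.linalg.norm(v),"in yaw",np.degrees(np.arctan2(v[1],v[0])))
f2=cams.grab_frame("scene")
w2=lambda X,Y,z:ray(f2,(X+.5)/4.7-.5+245,(Y+.5)/4.7-.5+150,z)
# front edge top corners in scene, and cheek front outer top corners
a,b=w2(57,160,64),w2(545,362,64);print("scene cheeks outerL/innerR",a,b)
for n in ("top","scene"):
  print(n,[np.round(ray(f if n=="top" else f2,r[0]+r[2]/2,r[1]+r[3]/2,10)).tolist()+[round(d["score"],2)] for d in finder.boxes_of("tealight",n) for r in [d["rect"]]])
E
```

```text
FLo [591.7  84.   64. ]
FRo [ 648.1 -172.1   64. ]
BLo [744.3 116.9  64. ]
BRo [ 801.5 -138.1   64. ]
eL [588.4  64.9  17. ]
eR [ 633.2 -158.4   17. ]
len 227.66895353952697 in yaw 11.350480524936685 mid [610.83858479 -46.7483478   17.        ]
len 262.230681386275 in yaw 12.408318346261197 mid [619.92325325 -44.03750981  64.        ]
len 261.36909815906586 in yaw 12.638939226745165 mid [772.90015104 -10.62012076  64.        ]
len 156.05956310346963 in yaw 12.16369550401943
len 157.1102970372739 in yaw 12.480310942357642
scene cheeks outerL/innerR [591.00383267  79.49419029  64.        ] [ 641.33313289 -165.69815394   64.        ]
top [[548.0, 40.0, 10.0, 0.54]]
scene [[541.0, 35.0, 10.0, 0.49]]
```

```bash
python3 - <<'E'
from h import *
s=status.state();print({k:np.round(v,2).tolist() for k,v in s.items() if k in("time_s","ee_pos","ee_rot","qpos","force","gripper_width")},env.finger_overhang)
E
```

```text
{'time_s': 1.2, 'qpos': [63.2, 18.31, 89.64, 0.0, 72.04, -1.14], 'ee_pos': [248.96, 518.31, 227.96], 'ee_rot': [180.0, -0.0, 154.34], 'force': [0.66, -0.19, -0.18], 'gripper_width': 90.96} 14.0
```

{"name": "apply_moves", "arguments": {"increments": [[1,0.0173,-0.0241,-0.008,0,0,4.5],[1,0.0173,-0.0241,-0.008,0,0,4.5],[1,0.0173,-0.0241,-0.008,0,0,4.5],[1,0.0173,-0.0241,-0.008,0,0,4.5],[1,0.0173,-0.0241,-0.008,0,0,4.5]]}}

```text
time_s: 1.62
ee_pos: [336.0, 396.7, 187.8]
ee_rot: [180.0, 0.0, 177.1]
force: [0.7, 0.5, -0.7]
gripper_width: 91.0
gripper_force: 0.0
```

{"name": "apply_moves", "arguments": {"increments": [[1,0.0173,-0.0241,-0.008,0,0,4.5],[1,0.0173,-0.0241,-0.008,0,0,4.5],[1,0.0173,-0.0241,-0.008,0,0,4.5],[1,0.0173,-0.0241,-0.008,0,0,4.5],[1,0.0173,-0.0241,-0.008,0,0,4.0]]}}

```text
time_s: 2.03
ee_pos: [422.7, 276.1, 147.8]
ee_rot: [180.0, 0.0, -160.9]
force: [0.6, 0.5, 0.0]
gripper_width: 91.0
gripper_force: 0.0
```

{"name": "apply_moves", "arguments": {"increments": [[1,0,0,-0.03,0,0,0],[1,0,0,-0.03,0,0,0],[1,0,0,-0.02,0,0,0],[1,0,0,0,0,0,0],[1,0,0,0,0,0,0]]}}

```text
time_s: 2.45
ee_pos: [421.7, 277.1, 67.6]
ee_rot: [-180.0, -0.1, -161.2]
force: [0.4, 0.5, 0.4]
gripper_width: 91.0
gripper_force: 0.0
```

{"name": "apply_moves", "arguments": {"increments": [[1,0,0,-0.025,0,0,0],[1,0,0,-0.022,0,0,0],[1,0,0,0,0,0,0],[-1,0,0,0,0,0,0],[-1,0,0,0,0,0,0]], "newtons": 15}}

```text
time_s: 2.87
ee_pos: [423.2, 278.3, 22.8]
ee_rot: [180.0, 0.2, -161.1]
force: [-0.0, 0.3, 1.0]
gripper_width: 80.7
gripper_force: 0.0
```

{"name": "apply_moves", "arguments": {"increments": [[-1,0,0,0,0,0,0],[-1,0,0,0,0,0,0],[-1,0,0,0,0,0,0],[-1,0,0,0,0,0,0],[-1,0,0,0,0,0,0]]}}

```text
time_s: 3.28
ee_pos: [422.1, 277.4, 21.3]
ee_rot: [180.0, 0.0, -161.2]
force: [-0.2, 0.3, 0.3]
gripper_width: 47.2
gripper_force: 0.0
```

{"name": "apply_moves", "arguments": {"increments": [[-1,0,0,0,0,0,0],[-1,0,0,0,0,0,0],[-1,0,0,0,0,0,0]], "newtons": 30}}

```text
time_s: 3.53
ee_pos: [422.0, 277.4, 21.1]
ee_rot: [180.0, 0.0, -161.2]
force: [-0.7, -0.3, 1.1]
gripper_width: 40.1
gripper_force: 30.0
```

{"name": "apply_moves", "arguments": {"increments": [[-1,0,0,0.02,0,0,0],[-1,0,0,0.03,0,0,0],[-1,0,0,0.03,0,0,0],[-1,0,-0.01,0.01,0,0,0],[-1,0,-0.02,0,0,0,0]]}}

```text
time_s: 3.95
ee_pos: [424.0, 248.9, 113.4]
ee_rot: [179.9, 0.4, -161.0]
force: [1.5, -0.6, -1.7]
gripper_width: 40.0
gripper_force: 30.0
```

{"name": "apply_moves", "arguments": {"increments": [[-1,0.0025,-0.03,0,0,0,-0.65],[-1,0.0025,-0.03,0,0,0,-0.65],[-1,0.0025,-0.03,0,0,0,-0.65],[-1,0.0025,-0.03,0,0,0,-0.65],[-1,0.0025,-0.03,0,0,0,-0.65]]}}

```text
time_s: 4.37
ee_pos: [433.3, 95.3, 110.0]
ee_rot: [-180.0, -0.1, -164.4]
force: [0.8, 0.1, -1.6]
gripper_width: 39.9
gripper_force: 30.0
```

{"name": "apply_moves", "arguments": {"increments": [[-1,0.0025,-0.03,0,0,0,-0.65],[-1,0.0025,-0.03,0,0,0,-0.65],[-1,0.0025,-0.03,0,0,0,-0.65],[-1,0.0025,-0.03,0,0,0,-0.65],[-1,0.0025,-0.03,0,0,0,-0.65]]}}

```text
time_s: 4.78
ee_pos: [445.6, -54.5, 110.0]
ee_rot: [180.0, -0.1, -167.7]
force: [0.6, 1.0, -1.2]
gripper_width: 39.5
gripper_force: 30.0
```

{"name": "apply_moves", "arguments": {"increments": [[-1,0.0025,-0.02,0,0,0,0],[-1,0,-0.0085,0,0,0,0],[-1,0,0,-0.01,0,0,0],[-1,0,0,-0.02,0,0,0],[-1,0,0,-0.02,0,0,0]]}}

```text
time_s: 5.2
ee_pos: [449.1, -81.3, 60.3]
ee_rot: [-180.0, 0.0, -167.7]
force: [0.2, 0.0, -2.1]
gripper_width: 39.9
gripper_force: 30.0
```

{"name": "apply_moves", "arguments": {"increments": [[-1,0,0,-0.02,0,0,0],[-1,0,0,-0.014,0,0,0],[-1,0,0,-0.003,0,0,0],[-1,0,0,-0.0015,0,0,0],[-1,0,0,0,0,0,0]]}}

```text
time_s: 5.62
ee_pos: [449.4, -81.0, 22.5]
ee_rot: [180.0, -0.0, -167.6]
force: [-0.3, -0.5, -1.7]
gripper_width: 39.8
gripper_force: 30.0
```

```bash
python3 - <<'E'
from h import *
s=status.state();print(s["ee_pos"],s["force"])
f=cams.grab_frame("scene");im=cv2.resize(f["color"][160:300,170:350],None,fx=4.2,fy=4.2,interpolation=cv2.INTER_CUBIC)
cv2.imwrite("pics/a1.png",im[:,:,::-1])
E
```

```text
[449.37163702 -81.00824288  22.47488875] [-0.32297405 -0.45618646 -1.70123099]
```

View pics/a1.png

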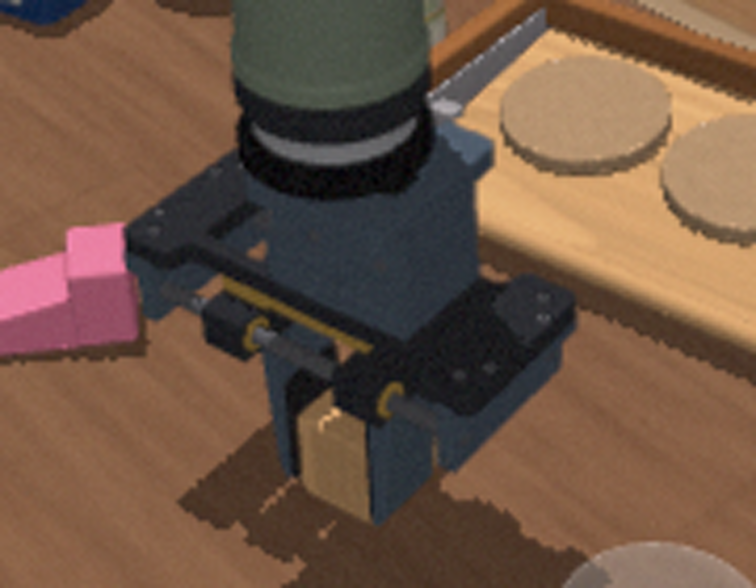

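The picture shows the grip block upright between the fingers, at about (335,450) in the crop, square to the shelf and just above the table. Next I set it down, let it settle and regrip.

{"name": "apply_moves", "arguments": {"increments": [[-1,0,0,-0.001,0,0,0],[-1,0,0,-0.0005,0,0,0],[-1,0,0,0,0,0,0],[-0.05,0,0,0,0,0,0],[-0.05,0,0,0,0,0,0]]}}

```text
time_s: 6.08
ee_pos: [449.9, -81.3, 21.4]
ee_rot: [-180.0, 0.1, -167.7]
force: [0.1, 0.8, 0.4]
gripper_width: 43.5
gripper_force: 0.0
```

{"name": "apply_moves", "arguments": {"increments": [[-0.05,0,0,0,0,0,0],[-1,0,0,0,0,0,0],[-1,0,0,0,0,0,0],[-1,0,0,0,0,0,0],[-1,0,0,0,0,0,0]]}}

```text
time_s: 6.5
ee_pos: [449.7, -81.2, 21.2]
ee_rot: [-180.0, 0.0, -167.7]
force: [0.6, 0.2, 3.0]
gripper_width: 39.8
gripper_force: 30.0
```

{"name": "apply_moves", "arguments": {"increments": [[-1,0.0098,0.0021,0,0,0,0],[-1,0.0098,0.0021,0,0,0,0],[-1,0.0098,0.0021,0,0,0,0],[-1,0.0098,0.0021,0,0,0,0],[-1,0,0,0,0,0,0]]}}

```text
time_s: 6.92
ee_pos: [490.1, -72.7, 21.1]
ee_rot: [-180.0, 0.1, -167.6]
force: [2.6, 1.1, 4.2]
gripper_width: 39.9
gripper_force: 30.0
```

{"name": "apply_moves", "arguments": {"increments": [[-1,0.0039,0.00085,0,0,0,0],[-1,0.0039,0.00085,0,0,0,0],[-1,0.0039,0.00085,0,0,0,0],[-1,0.0039,0.00085,0,0,0,0],[-1,0.0039,0.00085,0,0,0,0]]}}

```text
time_s: 7.33
ee_pos: [505.5, -68.6, 21.1]
ee_rot: [179.9, -0.3, -167.6]
force: [-5.7, -2.3, 10.0]
gripper_width: 40.1
gripper_force: 30.0
```

{"name": "apply_moves", "arguments": {"increments": [[-1,0.0039,0.00085,0,0,0,0],[-1,0.0039,0.00085,0,0,0,0],[-1,0.0039,0.00085,0,0,0,0],[-1,0.0039,0.00085,0,0,0,0],[-1,0.0039,0.00085,0,0,0,0]]}}

```text
time_s: 7.75
ee_pos: [525.1, -64.4, 21.1]
ee_rot: [179.9, -0.3, -167.6]
force: [-6.2, -0.9, 8.2]
gripper_width: 39.7
gripper_force: 30.0
```

{"name": "apply_moves", "arguments": {"increments": [[-1,0,0,0.0005,0,0,0],[-1,0,0,0,0,0,0],[-1,0,0,0,0,0,0]]}}

```text
time_s: 8.0
ee_pos: [527.4, -64.2, 21.2]
ee_rot: [180.0, -0.0, -167.7]
force: [0.2, -1.2, -1.6]
gripper_width: 39.9
gripper_force: 30.0
```

```bash
python3 - <<'E'
from h import *
f=cams.grab_frame("scene");print(status.state()["force"])
im=cv2.resize(f["color"][150:270,200:415],None,fx=3.7,fy=3.7,interpolation=cv2.INTER_CUBIC)
cv2.imwrite("pics/a2.png",im[:,:,::-1])
E
```

```text
[ 1.35602284  0.11308686 -0.12886176]
```

View pics/a2.png

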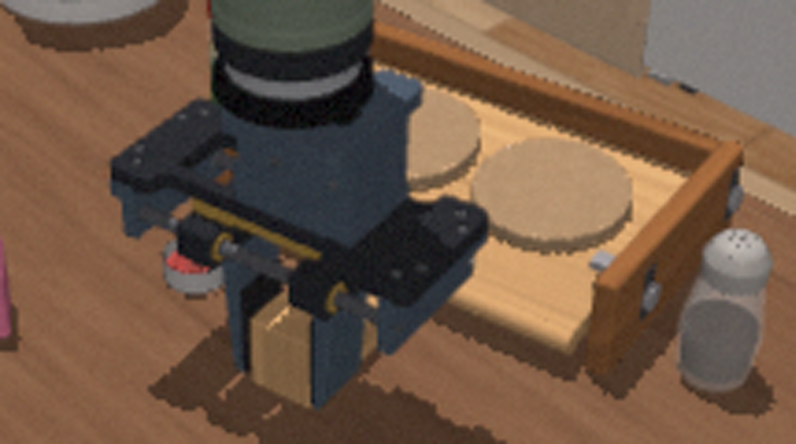

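The picture shows the thin end under the sagging shelf edge, with the tealight clear at (190,265) in the crop. I carry on more slowly.

{"name": "apply_moves", "arguments": {"increments": [[-1,0.003,0.00065,0,0,0,0],[-1,0.003,0.00065,0,0,0,0],[-1,0.003,0.00065,0,0,0,0],[-1,0.003,0.00065,0,0,0,0],[-1,0.003,0.00065,0,0,0,0]]}}

```text
time_s: 8.47
ee_pos: [539.8, -61.0, 21.1]
ee_rot: [179.9, -0.4, -167.6]
force: [-7.9, -1.4, 4.8]
gripper_width: 39.9
gripper_force: 30.0
```

{"name": "apply_moves", "arguments": {"increments": [[-1,0.002,0.00044,0,0,0,0],[-1,0.002,0.00044,0,0,0,0],[-1,0.002,0.00044,0,0,0,0],[-1,0.002,0.00044,0,0,0,0],[-1,0.002,0.00044,0,0,0,0]]}}

```text
time_s: 8.88
ee_pos: [549.8, -58.8, 21.1]
ee_rot: [179.9, -0.4, -167.6]
force: [-7.4, -1.1, 4.7]
gripper_width: 40.0
gripper_force: 30.0
```

{"name": "apply_moves", "arguments": {"increments": [[-1,0.002,0.00044,0,0,0,0],[-1,0.002,0.00044,0,0,0,0],[-1,0.002,0.00044,0,0,0,0],[-1,0.001,0.0002,0,0,0,0],[-1,0.001,0.0002,0,0,0,0]]}}

```text
time_s: 9.3
ee_pos: [557.9, -57.2, 21.1]
ee_rot: [179.9, -0.4, -167.6]
force: [-8.5, -1.1, 3.2]
gripper_width: 40.1
gripper_force: 30.0
```

{"name": "apply_moves", "arguments": {"increments": [[-1,0.001,0.0002,0,0,0,0],[-1,0.001,0.0002,0,0,0,0],[-1,0.001,0.0002,0,0,0,0]]}}

```text
time_s: 9.55
ee_pos: [560.9, -56.5, 21.1]
ee_rot: [179.9, -0.4, -167.6]
force: [-7.7, -2.0, 4.2]
gripper_width: 39.9
gripper_force: 30.0
```

{"name": "apply_moves", "arguments": {"increments": [[-1,0.001,0.0002,0,0,0,0],[-1,0.001,0.0002,0,0,0,0],[-1,0.001,0.0002,0,0,0,0]]}}

```text
time_s: 9.8
ee_pos: [563.9, -55.9, 21.1]
ee_rot: [179.9, -0.3, -167.6]
force: [-6.8, -1.7, 3.5]
gripper_width: 39.9
gripper_force: 30.0
```

{"name": "apply_moves", "arguments": {"increments": [[-1,0.001,0.0002,0,0,0,0],[-1,0.001,0.0002,0,0,0,0]]}}

```text
time_s: 9.97
ee_pos: [565.9, -55.5, 21.1]
ee_rot: [179.9, -0.3, -167.6]
force: [-8.2, -1.2, 3.9]
gripper_width: 39.5
gripper_force: 30.0
```

{"name": "apply_moves", "arguments": {"increments": [[-1,0.001,0.0002,0,0,0,0],[-1,0.001,0.0002,0,0,0,0]]}}

```text
time_s: 10.13
ee_pos: [567.9, -55.2, 21.1]
ee_rot: [179.9, -0.3, -167.6]
force: [-6.8, -1.0, 4.2]
gripper_width: 40.3
gripper_force: 30.0
```

{"name": "apply_moves", "arguments": {"increments": [[-1,0.001,0.0002,0,0,0,0],[-1,0.001,0.0002,0,0,0,0]]}}

```text
time_s: 10.3
ee_pos: [569.9, -54.8, 21.1]
ee_rot: [179.9, -0.3, -167.6]
force: [-6.7, -0.8, 3.2]
gripper_width: 39.7
gripper_force: 30.0
```

{"name": "apply_moves", "arguments": {"increments": [[-1,0.001,0.0002,0,0,0,0],[-1,0.001,0.0002,0,0,0,0]]}}

```text
time_s: 10.47
ee_pos: [572.0, -54.4, 21.1]
ee_rot: [179.9, -0.3, -167.6]
force: [-7.3, -1.4, 4.2]
gripper_width: 39.8
gripper_force: 30.0
```

{"name": "apply_moves", "arguments": {"increments": [[-1,0.001,0.0002,0,0,0,0],[-1,0.001,0.0002,0,0,0,0]]}}

```text
time_s: 10.63
ee_pos: [574.0, -54.0, 21.1]
ee_rot: [179.9, -0.3, -167.6]
force: [-7.6, -0.3, 4.6]
gripper_width: 39.6
gripper_force: 30.0
```

{"name": "apply_moves", "arguments": {"increments": [[-1,0.001,0.0002,0,0,0,0],[-1,0.001,0.0003,0,0,0,0]]}}

```text
time_s: 10.8
ee_pos: [576.0, -53.6, 21.1]
ee_rot: [179.9, -0.3, -167.6]
force: [-7.9, -1.3, 3.1]
gripper_width: 39.6
gripper_force: 30.0
```

{"name": "apply_moves", "arguments": {"increments": [[-1,0.001,0.0002,0,0,0,0],[-1,0.001,0.0003,0,0,0,0]]}}

```text
time_s: 10.97
ee_pos: [578.1, -53.0, 21.1]
ee_rot: [179.9, -0.3, -167.6]
force: [-6.6, -0.8, 4.2]
gripper_width: 39.7
gripper_force: 30.0
```

{"name": "apply_moves", "arguments": {"increments": [[-1,0.001,0.0002,0,0,0,0],[-1,0.001,0.0002,0,0,0,0]]}}

```text
time_s: 11.13
ee_pos: [580.1, -52.6, 21.1]
ee_rot: [179.9, -0.3, -167.6]
force: [-7.7, -1.1, 4.3]
gripper_width: 40.1
gripper_force: 30.0
```

```bash
python3 - <<'E'
from h import *
f=cams.grab_frame("scene");print(status.state()["force"])
im=cv2.resize(f["color"][150:270,200:415],None,fx=3.7,fy=3.7,interpolation=cv2.INTER_CUBIC)
cv2.imwrite("pics/a3.png",im[:,:,::-1])
E
```

```text
[-7.4596839  -0.48053164  2.71739439]
```

View pics/a3.png

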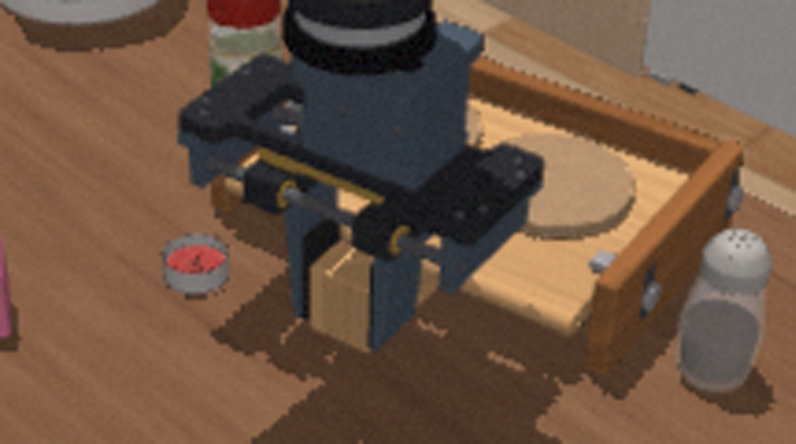

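The shelf has risen: its right front corner is now at about (575,330) in the crop against (570,350) before. All bystanders are undisturbed.

{"name": "apply_moves", "arguments": {"increments": [[-1,0.001,0.0002,0,0,0,0],[-1,0.001,0.0002,0,0,0,0]]}}

```text
time_s: 11.35
ee_pos: [582.0, -52.2, 21.1]
ee_rot: [179.9, -0.3, -167.6]
force: [-7.3, -1.0, 4.0]
gripper_width: 39.9
gripper_force: 30.0
```

{"name": "apply_moves", "arguments": {"increments": [[-1,0.001,0.0002,0,0,0,0],[-1,0.001,0.0002,0,0,0,0]]}}

```text
time_s: 11.52
ee_pos: [582.7, -52.1, 21.1]
ee_rot: [179.9, -0.5, -167.6]
force: [-11.8, -3.5, 8.1]
gripper_width: 39.8
gripper_force: 30.0
```

{"name": "apply_moves", "arguments": {"increments": [[-1,0.0005,0.0001,0,0,0,0]]}}

```text
time_s: 11.6
ee_pos: [582.7, -52.0, 21.1]
ee_rot: [179.9, -0.6, -167.6]
force: [-11.7, -3.5, 8.4]
gripper_width: 39.7
gripper_force: 30.0
```

{"name": "apply_moves", "arguments": {"increments": [[-1,0.0005,0.0001,0,0,0,0]]}}

```text
time_s: 11.68
ee_pos: [582.7, -52.0, 21.1]
ee_rot: [179.9, -0.6, -167.6]
force: [-13.5, -3.5, 9.4]
gripper_width: 39.8
gripper_force: 30.0
```

{"name": "apply_moves", "arguments": {"increments": [[-1,0.0005,0.0001,0,0,0,0]]}}

```text
time_s: 11.77
ee_pos: [582.9, -52.0, 21.1]
ee_rot: [179.9, -0.7, -167.6]
force: [-14.2, -2.9, 8.8]
gripper_width: 40.2
gripper_force: 30.0
```

{"name": "apply_moves", "arguments": {"increments": [[-1,0.0007,0.00015,0,0,0,0],[-1,0,0,0,0,0,0]]}}

```text
time_s: 11.93
ee_pos: [583.1, -51.9, 21.1]
ee_rot: [179.9, -0.7, -167.6]
force: [-14.0, -3.9, 9.6]
gripper_width: 40.0
gripper_force: 30.0
```

{"name": "apply_moves", "arguments": {"increments": [[-1,0.0008,0.00018,0,0,0,0],[-1,0,0,0,0,0,0]]}}

```text
time_s: 12.1
ee_pos: [583.3, -51.8, 21.0]
ee_rot: [179.9, -0.8, -167.6]
force: [-15.0, -3.6, 10.7]
gripper_width: 39.8
gripper_force: 30.0
```

{"name": "apply_moves", "arguments": {"increments": [[-1,0.0008,0.00018,0,0,0,0],[-1,0,0,0,0,0,0]]}}

```text
time_s: 12.27
ee_pos: [583.4, -51.8, 21.0]
ee_rot: [179.9, -0.9, -167.6]
force: [-16.7, -4.9, 11.7]
gripper_width: 40.4
gripper_force: 30.0
```

{"name": "apply_moves", "arguments": {"increments": [[-1,-0.0015,-0.0003,0,0,0,0],[-1,-0.001,-0.0002,0,0,0,0],[-1,0,0,0,0,0,0]]}}

```text
time_s: 12.52
ee_pos: [583.4, -51.9, 21.0]
ee_rot: [179.9, -0.6, -167.6]
force: [-8.5, -3.4, 7.0]
gripper_width: 40.0
gripper_force: 30.0
```

{"name": "apply_moves", "arguments": {"increments": [[-1,-0.001,-0.0002,0,0,0,0],[-1,-0.0005,-0.0001,0.0003,0,0,0],[0.6,0,0,0,0,0,0],[0.6,0,0,0,0,0,0],[0.6,0,0,0,0,0,0]]}}

```text
time_s: 12.93
ee_pos: [587.7, -51.7, 22.1]
ee_rot: [-180.0, 0.1, -167.7]
force: [0.1, 0.3, -0.6]
gripper_width: 56.6
gripper_force: 0.0
```

{"name": "apply_moves", "arguments": {"increments": [[0.6,0,0,0,0,0,0],[0.6,0,0,0,0,0,0],[0.6,0,0,0.01,0,0,0],[0.6,0,0,0.02,0,0,0],[0.6,0,0,0.03,0,0,0]]}}

```text
time_s: 13.35
ee_pos: [584.8, -51.5, 80.8]
ee_rot: [179.9, -0.3, -167.7]
force: [0.5, -1.0, 1.2]
gripper_width: 73.0
gripper_force: 0.0
```

{"name": "apply_moves", "arguments": {"increments": [[0.6,0,0,0.03,0,0,0],[0.6,-0.03,0,0.03,0,0,0],[0.6,-0.04,0,0,0,0,0],[0.6,-0.04,0,0,0,0,0],[0.6,-0.04,0,0,0,0,0]]}}

```text
time_s: 13.77
ee_pos: [435.8, -51.6, 142.4]
ee_rot: [-180.0, 0.1, -167.6]
force: [-0.6, -0.7, 0.7]
gripper_width: 72.8
gripper_force: 0.0
```

{"name": "apply_moves", "arguments": {"increments": [[0.6,-0.04,0,0,0,0,0],[0.6,-0.03,0,0,0,0,0],[0.6,0,0,0,0,0,0]]}}

```text
time_s: 14.02
ee_pos: [360.2, -51.0, 141.2]
ee_rot: [179.9, -0.3, -167.7]
force: [-0.5, -0.7, -0.1]
gripper_width: 73.0
gripper_force: 0.0
```

```bash
python3 - <<'E'
from h import *
f=cams.grab_frame("scene")
im=cv2.resize(f["color"][130:270,200:415],None,fx=3.7,fy=3.7,interpolation=cv2.INTER_CUBIC)
cv2.imwrite("pics/a4.png",im[:,:,::-1])
f=cams.grab_frame("top")
im=cv2.resize(f["color"][110:270,190:370],None,fx=3.7,fy=3.7,interpolation=cv2.INTER_CUBIC)
cv2.imwrite("pics/a5.png",im[:,:,::-1])
E
```

```text
(no output)
```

View pics/a4.png

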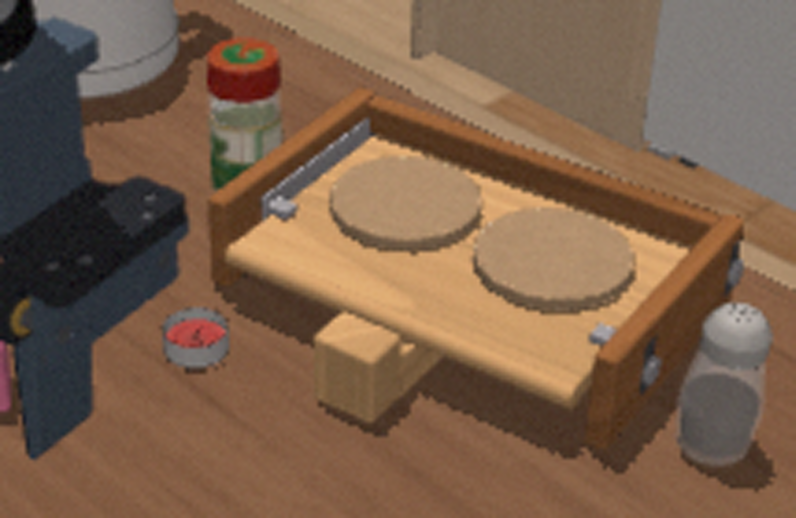

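View pics/a5.png

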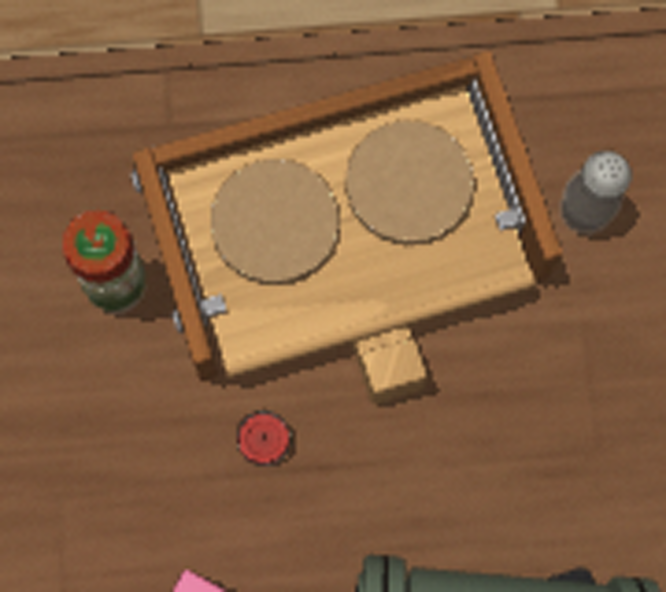

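Both views show the shelf level against its two lugs, (282,207) and (603,333) in the scene crop. The wedge is flat and square at mid-edge, about (390,340) in the top crop. The jar, mill and tealight are where they stood. I hand the job in.

```bash
python3 -c "
from h import *
print(env.job_done())"
```

```text
the job is handed in; nothing more can be done
None
```

The wooden wedge is snug under the middle of the shelf's front edge: I pushed it to about 17 N and let go, the cameras then showed the shelf level against both stops and the jar, mill and tealight undisturbed, the glass was not rechecked but the arm never went near it, and the job was handed in at about 14 s.

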